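Crack-test a small dive cylinder's neck with a T-handled probe

TASK

Lift the T-handled crack-detector probe out of its holder and zero it on the aluminium reference block: carry its tip slowly (about 3 cm a second) along the whole notch, just above the face (about 5 mm) and without pressing on it, starting at the end with the raised stop. Then lower the probe upright through the open neck of the small cylinder, without touching the cylinder, until the collar on its stem is level with the top of the neck. Finish there, still holding the probe centred and steady in the neck, with nothing else carrying it; leave the dish, jar, gauge and spanner where they are.

Things in the scene. Friction and masses are not known exactly. Their poses are not given: they have to be found in the camera images.
- probe: Loose T-handled probe, 0.11 to 0.23 kg, at the start upright with its tip in the holder. Origin at the centre of its tip (lower end); z up along the stem, y along the T-bar, x across the bar. Steel stem 10 mm in diameter up from the tip; on top a black plastic T-bar 18 mm thick (x), 64 mm long (y), 26 mm high, from 125 to 151 mm above the tip.
- probe_handle (a point): Centre of the probe's T-bar, on the stem's axis, 138 mm above the tip; axes as the probe's. Grip here from above, the fingers closing across the 18 mm thickness (the probe's x).
- probe_collar (a point): Middle of the dark steel collar on the probe's stem, 60 mm above the tip; the collar is 14 mm in diameter and 5 mm high.
- holder: Fixed grey plastic socket block, 90 (x) by 70 (y) by 45 mm high, with an upright blind hole 11.5 mm wide and 40 mm deep in the middle of its top, where the probe stands (tip 5 mm above the bench). Origin at the centre of its underside.
- ref_block: Fixed aluminium reference block, 120 (x) by 50 (y) by 30 mm high, with a raised stop (10 mm thick, 14 mm higher than the face) across its -x end. Along the middle of its top face runs a dark notch 80 mm long (x), 6 mm wide, 3 mm deep, too narrow for the probe's tip. Origin at the centre of its underside.
- seam_mid (a point): Middle of the notch, level with the block's top face; x along the notch, pointing away from the raised stop. The notch begins at x = -40 mm, 10 mm from the stop's face, and ends at x = +40 mm; z up.
- cylinder: Fixed small aluminium gas cylinder, 70 mm in diameter and 150 mm high, standing upright with its valve removed, between two low wooden clamp blocks on a board (110 (x) by 118 (y) by 28 mm over all). Its open neck on top is 40 mm outside with a plain bore 26 mm in diameter (over the top 24 mm, the hollow is wider below); the hollow is 142 mm deep. Origin at the centre of its underside.
- neck_mouth (a point): Centre of the neck's opening, level with its top, 150 mm above the bench; z up along the bore.
- dish: Bystander: loose steel dish 90 mm across, 30 mm high. Origin at the centre of its underside.
- jar: Bystander: loose white jar with a blue lid, 56 mm across, 55 mm high. Origin at the centre of its underside.
- gauge: Bystander: loose round black pressure gauge, 60 mm across, 24 mm high, lying face up, with a short steel stem. Origin at the centre of its underside.
- spanner: Bystander: loose steel spanner 170 mm long, lying flat. Origin at the centre of its underside.
There are look-alikes about, which are no part of the job. What is shaped like the probe but purple is not meant.

How it is judged (in metres and radians):
On the way, in this order (a step that is already met when the one before it is completed fails the run):
1. The probe is lifted out of its holder by the gripper (z of probe in the frame of holder above 0.05 m and contact force between the fingers and probe above 1 N), for 0.2 s.
2. The probe's tip passes slowly over the start of the notch, beside the raised stop (within 7 mm to the side, at most 10 mm above the face) (x of probe in the frame of seam_mid between -0.048 and -0.028 m and y of probe in the frame of seam_mid between -0.007 and 0.007 m and z of probe in the frame of seam_mid between -0.004 and 0.01 m and angle between probe's own z axis and vertical below 0.2 rad and contact force between the fingers and probe above 1 N), for 0.2 s.
3. The probe's tip passes slowly over the second fifth of the notch (within 7 mm to the side, at most 10 mm above the face) (x of probe in the frame of seam_mid between -0.027 and -0.0095 m and y of probe in the frame of seam_mid between -0.007 and 0.007 m and z of probe in the frame of seam_mid between -0.004 and 0.01 m and angle between probe's own z axis and vertical below 0.2 rad and contact force between the fingers and probe above 1 N), for 0.2 s.
4. The probe's tip passes slowly over the middle of the notch (within 7 mm to the side, at most 10 mm above the face) (x of probe in the frame of seam_mid between -0.0085 and 0.0085 m and y of probe in the frame of seam_mid between -0.007 and 0.007 m and z of probe in the frame of seam_mid between -0.004 and 0.01 m and angle between probe's own z axis and vertical below 0.2 rad and contact force between the fingers and probe above 1 N), for 0.2 s.
5. The probe's tip passes slowly over the fourth fifth of the notch (within 7 mm to the side, at most 10 mm above the face) (x of probe in the frame of seam_mid between 0.0095 and 0.027 m and y of probe in the frame of seam_mid between -0.007 and 0.007 m and z of probe in the frame of seam_mid between -0.004 and 0.01 m and angle between probe's own z axis and vertical below 0.2 rad and contact force between the fingers and probe above 1 N), for 0.2 s.
6. The probe's tip passes slowly over the far end of the notch (within 7 mm to the side, at most 10 mm above the face) (x of probe in the frame of seam_mid between 0.028 and 0.05 m and y of probe in the frame of seam_mid between -0.007 and 0.007 m and z of probe in the frame of seam_mid between -0.004 and 0.01 m and angle between probe's own z axis and vertical below 0.2 rad and contact force between the fingers and probe above 1 N), for 0.2 s.
7. The probe's tip enters the cylinder's neck from above (z of probe in the frame of neck_mouth between -0.045 and -0.008 m and horizontal distance between probe and neck_mouth below 0.008 m), for 0.1 s.
At the end, for the whole second after the job is handed in: The gripper holds the probe still (under 15 mm/s) and upright (within 5 degrees) in the cylinder's neck, the collar level with the top of the neck within 10 mm (tip 50 to 70 mm below it), tip within 5 mm and T-bar centre within 14 mm of the bore's axis, touching the fingers and not the cylinder (z of probe in the frame of neck_mouth between -0.07 and -0.05 m and horizontal distance between probe and neck_mouth below 0.005 m and horizontal distance between probe_handle and neck_mouth below 0.014 m and angle between probe's own z axis and vertical below 0.09 rad and linear speed of probe below 0.015 m/s and contact force between the fingers and probe above 1 N and contact force between probe and cylinder below 0.3 N); the arm keeps its last pose, push and grip.
It fails at once if The probe touches the cylinder (contact force between probe and cylinder above 0.3 N).
It fails at once if The probe is pressed on the reference block with more than 8 N (contact force between probe and ref_block above 8 N).
It fails at once if The dish, jar, gauge or spanner is moved by more than 30 mm (distance of any of dish, jar, gauge, spanner from where it was at the start of the episode above 0.03 m).
It also fails if it takes over 72 s, if anything falls off the work surface, if the arm or the gripper's body presses on something with over 40 N, if the wrist force passes 120 N, or if a joint passes its speed limit or range.

ROBOT

A 6-joint arm with a two-finger parallel gripper is mounted at the origin on the work surface. World frame = base frame: x ahead of the robot, y to its left, z up, the work surface at z = 0. Lengths are in mm, angles in rad, forces in N, time in s.
With the tool pointing down it reaches from about 350 to 775 mm from the base axis. Payload 7.3 kg.
Tool frame: the origin (TCP) lies at the very end of the fingers, on their centre line; the grasp point (between the pads) lies 19 mm behind it; z points along the fingers, y is the line along which they close (so a half turn about z gives the same grasp; the last joint's range is limited). The gripper opens to 92 mm and grips with 3 to 60 N. Pads are 19 mm wide; open, the fingers measure 130 mm over their backs; the gripper's body (75 mm by 190 mm) begins 47 mm behind the grasp point.
Start: joints at [-1.37, 0.342, 1.524, -0, 1.275, -0.146], TCP at [178.465, -493.756, 226.741] pointing down, gripper open.
Joint ranges: [-2.53, 2.53], [-0.77, 2.02], [0.04, 2.7], [-1, 4.14], [0.28, 2.66], [-3.11, 3.11]. Speed limits (rad/s): [2.57, 2.57, 3.14, 3.14, 3.14, 3.14].

INTERFACE

Orientations are given as [roll, pitch, yaw] about the fixed x, y, z axes, in that order (R = Rz(yaw) Ry(pitch) Rx(roll)).
In Python, from plant import bot gives the robot as it stands.
- The arm moves only by the tool send_rows, never from a script. Its argument "rows" is a list of rows, each an object of numbers: "x", "y", "z": the shift along the tool's x, y, z in units of 0.2 m (1.0 is 0.2 m); "ax", "ay", "az": the turn, a rotation vector about the tool's x, y, z in units of 60 degrees (1.0 is 60 degrees); "jaw": the opening, from -1 (shut) to 1 (fully open), so that 0 is half open. In form: [{"x": .., "y": .., "z": .., "ax": .., "ay": .., "az": .., "jaw": ..}, ...]. A call has exactly 10 rows; each row is the pose to reach, as a shift and turn from the pose commanded when the call began, along the tool's axes at that moment; what a row does not reach only later rows make up. A row lasts 1/8 s, in which the tool goes at most 62.5 mm and 10.7 degrees, less where a joint would pass 70% of its speed; a pose out of reach is approached as far as the arm can. A call with a number of a shift or a turn outside -1 to 1 is refused whole. A call with a gripper value outside its range is refused whole. The fingers move at their own pace and stop on an object; the grip force is fixed at half the most. Time passes only in rows, so rows that repeat a pose let the fingers close, or fill a call up. It gives the time, the measured TCP pose, the force, the opening and the grip force at its end, in the units of the state.
- bot.get_obs(): the state, without advancing time (a new reading comes with each control period).
- bot.capture(name): name is "side" or "top"; returns (picture, depth): 420x560x3 uint8, red, green, blue; 420x560 float32, mm along the optical axis (not along the pixel's ray), 0 where there is no reading.
- bot.camera_model(name): a dict with "vertical_fov" (degrees; the focal length in pixels is half the picture's height over the tangent of half this angle, whatever the lens; pixels are square), "cx", "cy" (the principal point, pixels), "k1" (the pictures are not rectified: a ray, as slopes to the right and down, at radius r is drawn at 1 + k1 r^2 times it, then the intrinsics apply), "R" (3x3) and "t" (3): a world point X has camera coordinates R X + t. Camera axes: x right, y down, z forward; pixel columns grow to the right and rows downward; lengths in mm; the calibration is good to about 2 mm. A picture is of the moment at which its call begins. camera_model takes no time and is no camera call.
- bot.close_job(): hands the job in; it is judged then, once.
The state is a dict: "time": time; "joint_positions": joint angles; "dq": joint speeds; "tau": joint torques, N m; "tool_pos": TCP position; "tcp_rot": TCP orientation; "contact_force": force on the tool from outside, world axes, zero at the start; "moment": the same for the moment, N m; "grip_width": finger opening in mm; "finger_force": force on a finger pad.
Only numpy, scipy, OpenCV 4.12 (cv2) and the standard library are available. Lean on these libraries where they do the work, as an engineer would, in place of code of your own. Each camera call takes 0.05 s, during which the arm holds its last target. There are 200 camera calls.

## Working session

There is one attempt and no reset: what is moved stays moved. The work goes in short steps, Python scripts to look and compute and a tool call to move; the robot and the scene stay as the last step left them, time stands still between calls to the robot, and variables do not carry over. Pictures are saved under pics/ and viewed, at most 10 in all, crops included, and the job is handed in when it is done.

Besides the shell and the picture viewer there is one more tool, called in YAML: its name, and indented under it one key for each argument. send_rows: Moves the arm, as the interface text tells. Its arguments: {"type":"object","properties":{"rows":{"type":"array","items":{"type":"object","properties":{"x":{"type":"number","minimum":-1,"maximum":1},"y":{"type":"number","minimum":-1,"maximum":1},"z":{"type":"number","minimum":-1,"maximum":1},"ax":{"type":"number","minimum":-1,"maximum":1},"ay":{"type":"number","minimum":-1,"maximum":1},"az":{"type":"number","minimum":-1,"maximum":1},"jaw":{"type":"number"}}}}},"required":["rows"]}

```bash
mkdir -p pics; cat > h.py <<'E'
import numpy as np, cv2
from plant import bot
def K(m):
    f=210/np.tan(np.radians(m["vertical_fov"])/2); return f
def ray(m,u,v):
    f=K(m); d=np.array([(u-m["cx"])/f,(v-m["cy"])/f]); p=d.copy()
    for _ in range(20): p=d/(1+m["k1"]*(p@p))
    R=np.array(m["R"]);t=np.array(m["t"]); return -R.T@t, R.T@np.array([p[0],p[1],1.])
def onz(m,u,v,z):
    o,d=ray(m,u,v); return o+d*(z-o[2])/d[2]
def proj(m,X):
    c=np.array(m["R"])@np.array(X,float)+np.array(m["t"]); p=c[:2]/c[2]; p=p*(1+m["k1"]*(p@p)); return p*K(m)+[m["cx"],m["cy"]]
def dpt(m,dep,u,v):
    o,d=ray(m,u,v); return o+d*dep[int(v),int(u)]
E
python3 - <<'E'
from h import *
for n in("side","top"):
    p,d=bot.capture(n); cv2.imwrite(f"pics/{n}0.png",p[:,:,::-1]); np.savez(f"{n}0.npz",p=p,d=d); print(n,bot.camera_model(n))
E
```

```text
side {'vertical_fov': 47.064797479221454, 'cx': 279.8299211221112, 'cy': 209.4835000696084, 'k1': -0.13870488042668772, 'R': array([[ 0.99995013,  0.00638802, -0.00767693],
       [-0.00118137, -0.68763001, -0.72606031],
       [-0.00991698,  0.72603317, -0.68758817]]), 't': array([-601.85145839,   88.03509053, 1217.30707812])}
top {'vertical_fov': 50.450842350431316, 'cx': 278.22452286899573, 'cy': 210.53600780391807, 'k1': -0.008277275442511348, 'R': array([[ 1.59294092e-02, -9.99871485e-01,  1.80783127e-03],
       [-9.86595612e-01, -1.60115290e-02, -1.62396828e-01],
       [ 1.62404904e-01,  8.03287138e-04, -9.86723873e-01]]), 't': array([-35.86937162, 638.61914939, 963.77471984])}
```

View pics/top0.png

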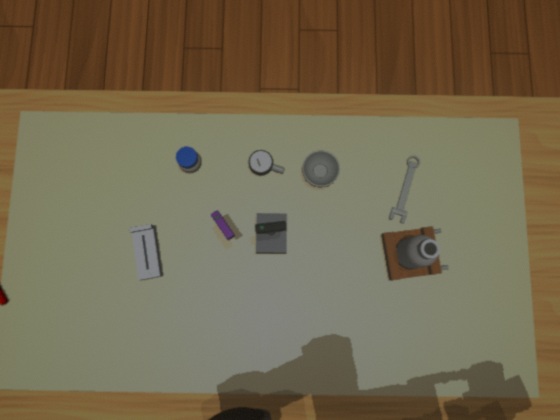

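View pics/side0.png

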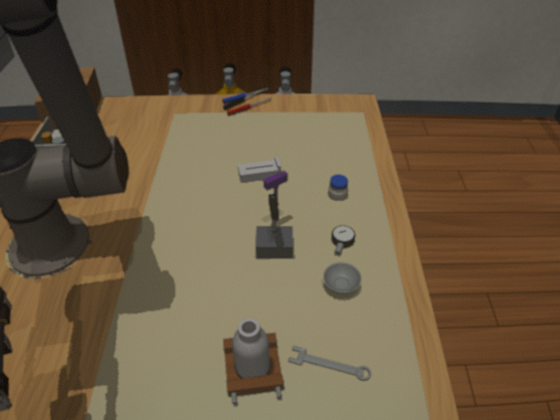

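The top view (image right = -y, up = +x) shows the black T-bar at (270,228) on the grey holder, a purple T at (223,225), the block at (146,252) with its stop at the top end, and the neck at (430,249). In the side view the probe is at (274,207) and the purple one at (275,180). Candidates for the probe are the black T at top (270,228) and the purple T at top (223,225). The description says black, standing in the holder, so I choose (270,228) and check it in a crop.

```bash
python3 - <<'E'
from h import *
T=np.load("top0.npz")["p"];S=np.load("side0.npz")["p"]
f=lambda a:cv2.convertScaleAbs(cv2.resize(a,None,fx=4,fy=4,interpolation=cv2.INTER_CUBIC),alpha=1.6)
a=f(T[205:275,195:295]);b=f(T[215:290,120:170]);c=f(T[220:285,375:455]) ;d=f(S[165:262,245:305])
o=np.zeros((600,800,3),np.uint8)
o[:280,:400]=a;o[:300,400:600]=b;o[310:570,:320]=c;o[:388,560:800]=np.where(d>=0,d,0)[:388]
cv2.imwrite("pics/crop0.png",o[:,:,::-1])
mt=bot.camera_model("top");D=np.load("top0.npz")["d"]
g=cv2.cvtColor(T,cv2.COLOR_RGB2HSV)
def blob(mask,box,name,z):
    x0,y0,x1,y1=box;m=np.zeros(mask.shape,np.uint8);m[y0:y1,x0:x1]=mask[y0:y1,x0:x1]
    cs,_=cv2.findContours(m,cv2.RETR_EXTERNAL,cv2.CHAIN_APPROX_NONE);c=max(cs,key=cv2.contourArea)
    r=cv2.minAreaRect(c);bx=[onz(mt,*p,z)[:2].round(1) for p in cv2.boxPoints(r)]
    print(name,np.round(r[0],1),np.round(r[1],1),r[2].__round__(1) ,onz(mt,*r[0],z).round(1),bx)
V=g[:,:,2].astype(int)
print(V[228,255:290],V[245,250:292]);print(V[252,130:164]);print(V[249,412:445]);
blob((V<35).astype(np.uint8),(250,215,292,240),"bar",156)
blob((V>150).astype(np.uint8),(125,215,165,285),"block",30)
print(D[228,262:280:4],D[249,412:445:3])
E
```

```text
[ 76  48  45  46  53  65  75  75  64  50  46  45  45  45  46  44  45  45
  45  45  46  45  47  43  47  44  44  43  43  45  53  82 116 129 134] [132 130 131 131 128 116  92  84  84  85  85  86  84  87  86  85  86  85
  85  83  83  85  86  87  84  84  85  84  86  86  86  85  85  85  85  90
 104 126 132 132 132 134]
[132 132 131 132 133 133 135 134 134 136 134 135 133 122  86  70  93 126
 134 135 135 134 136 136 134 126 103  68  56  75 103 128 133 133]
[ 87  92  92  91  83  68  57  61  83 110 124 112  82  61  56  53  55  54
  54  55  53  54  55  60  82 109 126 130 131 130 131 129 131]Traceback (most recent call last):
  File "<stdin>", line 17, in <module>
  File "<stdin>", line 12, in blob
ValueError: max() iterable argument is empty
```

View pics/crop0.png

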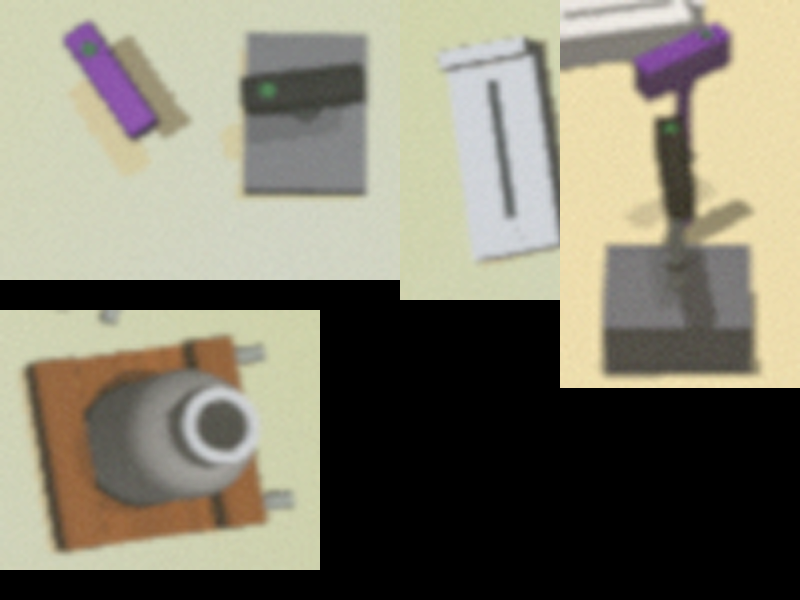

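The crop confirms it: the black T-bar stands in the grey holder, and the purple one is a separate decoy. The notch runs from about (143,235.5) at the stop end to (147.8,269.3), and the bore is centred at about (430.5,248.8).

```bash
cat >> h.py <<'E'
def blobs(m,mask,box,z):
    x0,y0,x1,y1=box;k=np.zeros(mask.shape,np.uint8);k[y0:y1,x0:x1]=mask[y0:y1,x0:x1]
    cs,_=cv2.findContours(k,cv2.RETR_EXTERNAL,cv2.CHAIN_APPROX_NONE);c=max(cs,key=cv2.contourArea)
    M=np.argwhere(cv2.drawContours(np.zeros_like(k),[c],-1,1,-1))[:,::-1].astype(float)
    cen=M.mean(0);w,v=np.linalg.eigh(np.cov(M.T));r=(M-cen)@v[:,1];a,b=cen+v[:,1]*r.min(),cen+v[:,1]*r.max()
    return cen,len(M),[onz(m,*p,z).round(1) for p in(cen,a,b)]
E
python3 - <<'E'
from h import *
mt=bot.camera_model("top");ms=bot.camera_model("side")
T=np.load("top0.npz")["p"].max(2);S=np.load("side0.npz")["p"].max(2);Dt=np.load("top0.npz")["d"];Ds=np.load("side0.npz")["d"]
print("bar",blobs(mt,T<62,(250,215,292,240),156))
print("holder",blobs(mt,(T<105),(250,212,292,256),45))
print("notch",blobs(mt,T<105,(138,233,153,273),30))
print("bore",blobs(mt,T<85,(421,240,440,258),150))
print("side neck V"); print(S[318:340:2,236:264:2])
print("side bar");print(S[188:224:3,262:286])
print("notch side");print(S[163:175,243:275:2])
print("depth pts",dpt(mt,Dt,271,227).round(1),dpt(mt,Dt,146,240).round(1),dpt(mt,Dt,423,252).round(1),dpt(mt,Dt,300,300).round(1),dpt(ms,Ds,260,200).round(1))
E
```

```text
bar (array([270.54573171, 227.30487805]), 328, [array([587.3, -10.6, 156. ]), array([591.8, -40.8, 156. ]), array([582.8,  19.3, 156. ])])
holder (array([270.71463023, 233.11334405]), 1244, [array([587.9,  -9.3,  45. ]), array([634.6,  -9.3,  45. ]), array([542.2,  -9.3,  45. ])])
notch (array([144.97979798, 251.7979798 ]), 99, [array([541.8, 278.7,  30. ]), array([580.6, 286.7,  30. ]), array([502.9, 270.7,  30. ])])
bore (array([429.94957983, 248.48739496]), 119, [array([ 549.9, -335.2,  150. ]), array([ 541.5, -343.7,  150. ]), array([ 558.2, -326.7,  150. ])])
side neck V
[[150 150 149 148 145 144 144 145 146 147 146 148 151 149]
 [148 148 147 144 146 140 135 135 141 145 144 147 149 148]
 [150 149 145 141 116  90  83  81  96 130 145 143 149 148]
 [147 146 142 115  75  75  78  77  73  90 134 140 144 149]
 [147 140 137  85  71  77  79  81  76  74 121 140 129 149]
 [147 137 139  86  71  76  74  75  73  77 119 138  97 125]
 [131 114 144 107  74  72  76  76  76 102 140 120  82  95]
 [104  94 133 143 118  94  88  93 111 139 135  89  77  93]
 [101  93  90 126 142 141 139 138 142 128  92
[... 1595 characters left out ...]
3 123 116 111 106 108 110 112 121 139]
 [145 140 132 125 117 112 105 108 109 112 119 130 133 138 141 146]
 [147 134 109 106 108 113 116 128 135 137 140 146 146 148 148 148]
 [145 132 116 125 130 137 140 145 148 147 147 148 149 148 147 143]
 [146 141 138 143 146 145 148 149 147 148 148 146 142 140 137 131]
 [146 147 146 147 147 147 147 147 142 141 138 129 124 112 106  98]
 [146 146 148 146 142 141 136 134 121 116 105  99  94  88  85  82]
 [144 138 138 133 125 118 109 101  93  89  83  81  80  80  79  80]
 [130 118 111 103  96  89  85  82  82  80  78  80  83  79  81  82]]
depth pts [587.9 -11.5 155.9] [569.  278.   30.4] [ 542.4 -320.   152.2] [438.  -79.4   1.1] [5.461e+02 1.648e+02 4.000e-01]
```

```bash
python3 - <<'E'
from h import *
mt=bot.camera_model("top");ms=bot.camera_model("side")
T=np.load("top0.npz")["p"].max(2).astype(float);S=np.load("side0.npz")["p"].max(2).astype(float)
def tri(a,b):
    o1,d1=ray(mt,*a);o2,d2=ray(ms,*b);s=np.linalg.lstsq(np.c_[d1,-d2],o2-o1,rcond=None)[0]
    p,q=o1+d1*s[0],o2+d2*s[1];return ((p+q)/2).round(1),np.linalg.norm(p-q).round(1)
# notch top: dark-weighted col centroid per row
P=[]
for r in range(238,267):
    c=np.arange(139,152);w=np.clip(120-T[r,139:152],0,None);P.append((w@c/w.sum(),r))
P=np.array(P);k=np.polyfit(P[:,1],P[:,0],1);print("notch top line",k)
pr=T[228:278,:].copy();prof=[np.round(np.interp(np.polyval(k,r),np.arange(560),T[r])) for r in range(230,276)];print(prof)
for r in (238,252,266):print(onz(mt,np.polyval(k,r),r,30).round(1))
Q=[]
for c in range(250,271):
    r=np.arange(160,173);r0=168.5-(c-247)*.14;rr=r[abs(r-r0)<3.2];w=np.clip(138-S[rr,c],0,None);Q.append((c,w@rr/w.sum()))
Q=np.array(Q);k=np.polyfit(Q[:,0],Q[:,1],1);print("notch side",k)
for c in(250,260,270):print(onz(ms,c,np.polyval(k,c),30).round(1))
# bore
def cen(I,x0,y0,x1,y1,th):
    y,x=np.mgrid[y0:y1,x0:x1];w=np.clip((th-I[y0:y1,x0:x1])/20,0,1);return np.array([(w*x).sum(),(w*y).sum()])/w.sum()
a=cen(T,421,240,440,258,100);b=cen(S,240,320,258,333,118);print("bore",a,b,tri(a,b),onz(mt,*a,150),onz(ms,*b,150))
# holder edges top
print(np.round(T[240:258,270]),np.round(T[208:222,270]),T[245,252:260],T[245,284:290],T[218,252:260],T[218,284:290])
E
```

```text
notch top line [  0.14363512 108.78834089]
[np.float64(100.0), np.float64(122.0), np.float64(133.0), np.float64(134.0), np.float64(126.0), np.float64(94.0), np.float64(74.0), np.float64(73.0), np.float64(70.0), np.float64(72.0), np.float64(72.0), np.float64(70.0), np.float64(72.0), np.float64(70.0), np.float64(70.0), np.float64(70.0), np.float64(71.0), np.float64(73.0), np.float64(75.0), np.float64(76.0), np.float64(72.0), np.float64(69.0), np.float64(70.0), np.float64(72.0), np.float64(74.0), np.float64(74.0), np.float64(74.0), np.float64(72.0), np.float64(71.0), np.float64(67.0), np.float64(69.0), np.float64(71.0), np.float64(71.0), np.float64(71.0), np.float64(70.0), np.float64(71.0), np.float64(69.0), np.float64(71.0), np.float64(81.0), np.float64(107.0), np.float64(129.0), np.float64(134.0), np.float64(132.0), np.float64(133.0), np.float64(134.0), np.float64(134.0)]
[573.5 285.4  30. ]
[541.4 278.7  30. ]
[509.6 272.   30. ]
notch side [-1.31791886e-01  2.00848668e+02]
[514.4 269.7  30. ]
[543.1 275.7  30. ]
[571.8 281.7  30. ]
bore [428.63754153 248.6654485 ] [248.43632959 326.81048689] (array([ 549. , -334.8,  143.5]), np.float64(2.1)) [ 549.48115615 -332.48168516  150.        ] [ 548.54275215 -339.21799586  150.        ]
[ 83.  84.  85.  84.  85.  83.  84.  84.  84.  85.  84.  80.  67.  77.
 118. 129. 133. 133.] [133. 132. 133. 130. 126. 103.  85.  82.  83.  82.  83.  83.  82.  78.] [131. 131. 128. 116.  92.  84.  84.  85.] [ 85.  90. 104. 126. 132. 132.] [132. 132. 130. 124. 108.  89.  84.  84.] [ 82.  85.  98. 120. 131. 133.]
```

```bash
cat >> h.py <<'E'
from scipy.spatial.transform import Rotation as Ro
def go(x,y,z,yaw=None):
    o=bot.get_obs();R=Ro.from_euler("xyz",o["tcp_rot"]);d=R.inv().apply(np.array([x,y,z])-o["tool_pos"])/200
    print("t",o["time"],"pos",np.round(o["tool_pos"],1),"rot",np.round(o["tcp_rot"],4),"jaw",round(o["grip_width"],1),"F",np.round(o["contact_force"],1),"ff",o["finger_force"])
    s="shift "+str(np.round(d,4))
    if yaw is not None:
        best=min([(R.inv()*Ro.from_euler("xyz",[np.pi,0,np.radians(yaw+k)])).as_rotvec(degrees=True)/60 for k in(0,180)],key=np.linalg.norm); s+=" turn "+str(np.round(best,4))
    print(s)
E
python3 - <<'E'
from h import *
# tool y for roll=pi: Rz(yaw)*(0,-1,0) = (sin yaw,-cos yaw): along (.989,.148) -> yaw=98.5
go(588.5,-12,215,98.5); print(bot.get_obs()["joint_positions"])
E
```

```text
t 0.1 pos [ 178.4 -493.4  226.1] rot [-3.1402e+00 -2.0000e-04  3.4680e-01] jaw 91.8 F [-0.3 -0.1  0.1] ff 0.0
shift [ 2.7465 -1.5665  0.0583] turn [-1.0000e-03 -1.1000e-03 -1.3105e+00]
[-1.36995689e+00  3.42678867e-01  1.52490202e+00  1.70607574e-05
  1.27541325e+00 -1.46011077e-01]
```

send_rows:
  rows:
    - {"x": 0.1, "y": -0.06, "az": -0.05, "jaw": 1}
    - {"x": 0.2, "y": -0.11, "az": -0.1, "jaw": 1}
    - {"x": 0.3, "y": -0.17, "az": -0.15, "jaw": 1}
    - {"x": 0.4, "y": -0.23, "az": -0.2, "jaw": 1}
    - {"x": 0.5, "y": -0.29, "az": -0.25, "jaw": 1}
    - {"x": 0.6, "y": -0.34, "az": -0.3, "jaw": 1}
    - {"x": 0.7, "y": -0.4, "az": -0.35, "jaw": 1}
    - {"x": 0.8, "y": -0.46, "az": -0.4, "jaw": 1}
    - {"x": 0.9, "y": -0.51, "az": -0.45, "jaw": 1}
    - {"x": 1.0, "y": -0.57, "az": -0.5, "jaw": 1}

```text
schema error: expected keys x, y, z, ax, ay, az, jaw
```

```bash
python3 -c "
from h import *
go(588.5,-12,215,98.5)"
```

```text
t 0.1 pos [ 178.4 -493.4  226.1] rot [-3.1402e+00 -2.0000e-04  3.4680e-01] jaw 91.8 F [-0.3 -0.1  0.1] ff 0.0
shift [ 2.7465 -1.5665  0.0583] turn [-1.0000e-03 -1.1000e-03 -1.3105e+00]
```

send_rows:
  rows:
    - {"x": 0.1, "y": -0.06, "z": 0, "ax": 0, "ay": 0, "az": -0.05, "jaw": 1}
    - {"x": 0.2, "y": -0.11, "z": 0, "ax": 0, "ay": 0, "az": -0.1, "jaw": 1}
    - {"x": 0.3, "y": -0.17, "z": 0, "ax": 0, "ay": 0, "az": -0.15, "jaw": 1}
    - {"x": 0.4, "y": -0.23, "z": 0, "ax": 0, "ay": 0, "az": -0.2, "jaw": 1}
    - {"x": 0.5, "y": -0.29, "z": 0, "ax": 0, "ay": 0, "az": -0.25, "jaw": 1}
    - {"x": 0.6, "y": -0.34, "z": 0, "ax": 0, "ay": 0, "az": -0.3, "jaw": 1}
    - {"x": 0.7, "y": -0.4, "z": 0, "ax": 0, "ay": 0, "az": -0.35, "jaw": 1}
    - {"x": 0.8, "y": -0.46, "z": 0, "ax": 0, "ay": 0, "az": -0.4, "jaw": 1}
    - {"x": 0.9, "y": -0.51, "z": 0, "ax": 0, "ay": 0, "az": -0.45, "jaw": 1}
    - {"x": 1.0, "y": -0.57, "z": 0, "ax": 0, "ay": 0, "az": -0.5, "jaw": 1}

```text
time: 1.35
tool_pos: [328.5, -316.7, 226.6]
tcp_rot: [-3.141, -0.0, 0.874]
contact_force: [0.3, -0.1, -0.7]
grip_width: 91.8
finger_force: 0.0
```

```bash
python3 -c "
from h import *
go(588.5,-12,215,98.5)"
```

```text
t 1.35 pos [ 328.5 -316.7  226.6] rot [-3.1412e+00 -4.0000e-04  8.7430e-01] jaw 91.8 F [ 0.3 -0.1 -0.7] ff 0.0
shift [2.0027 0.0202 0.0589] turn [-2.000e-04 -5.000e-04 -8.067e-01]
```

send_rows:
  rows:
    - {"x": 0.1, "y": 0, "z": 0, "ax": 0, "ay": 0, "az": -0.08, "jaw": 1}
    - {"x": 0.2, "y": 0, "z": 0, "ax": 0, "ay": 0, "az": -0.16, "jaw": 1}
    - {"x": 0.3, "y": 0, "z": 0, "ax": 0, "ay": 0, "az": -0.24, "jaw": 1}
    - {"x": 0.4, "y": 0, "z": 0, "ax": 0, "ay": 0, "az": -0.32, "jaw": 1}
    - {"x": 0.5, "y": 0, "z": 0, "ax": 0, "ay": 0, "az": -0.4, "jaw": 1}
    - {"x": 0.6, "y": 0, "z": 0, "ax": 0, "ay": 0, "az": -0.48, "jaw": 1}
    - {"x": 0.7, "y": 0, "z": 0, "ax": 0, "ay": 0, "az": -0.56, "jaw": 1}
    - {"x": 0.8, "y": 0, "z": 0, "ax": 0, "ay": 0, "az": -0.64, "jaw": 1}
    - {"x": 0.9, "y": 0, "z": 0, "ax": 0, "ay": 0, "az": -0.72, "jaw": 1}
    - {"x": 1.0, "y": 0, "z": 0, "ax": 0, "ay": 0, "az": -0.8, "jaw": 1}

```text
time: 2.6
tool_pos: [456.7, -163.8, 226.6]
tcp_rot: [-3.141, -0.001, 1.713]
contact_force: [-0.1, -0.1, 0.2]
grip_width: 91.8
finger_force: 0.0
```

```bash
python3 -c "
from h import *
go(588.5,-12,215,98.5)"
```

```text
t 2.6 pos [ 456.7 -163.8  226.6] rot [-3.1412e+00 -6.0000e-04  1.7133e+00] jaw 91.8 F [-0.1 -0.1  0.2] ff 0.0
shift [0.6576 0.76   0.058 ] turn [-0.0004 -0.0006 -0.0056]
```

send_rows:
  rows:
    - {"x": 0.08, "y": 0.09, "z": 0, "ax": 0, "ay": 0, "az": 0, "jaw": 1}
    - {"x": 0.16, "y": 0.19, "z": 0, "ax": 0, "ay": 0, "az": 0, "jaw": 1}
    - {"x": 0.25, "y": 0.29, "z": 0, "ax": 0, "ay": 0, "az": 0, "jaw": 1}
    - {"x": 0.33, "y": 0.38, "z": 0, "ax": 0, "ay": 0, "az": 0, "jaw": 1}
    - {"x": 0.41, "y": 0.48, "z": 0, "ax": 0, "ay": 0, "az": 0, "jaw": 1}
    - {"x": 0.5, "y": 0.57, "z": 0, "ax": 0, "ay": 0, "az": 0, "jaw": 1}
    - {"x": 0.58, "y": 0.67, "z": 0.02, "ax": 0, "ay": 0, "az": -0.005, "jaw": 1}
    - {"x": 0.64, "y": 0.74, "z": 0.04, "ax": 0, "ay": 0, "az": -0.005, "jaw": 1}
    - {"x": 0.658, "y": 0.76, "z": 0.058, "ax": 0, "ay": 0, "az": -0.005, "jaw": 1}
    - {"x": 0.658, "y": 0.76, "z": 0.058, "ax": 0, "ay": 0, "az": -0.005, "jaw": 1}

```text
time: 3.85
tool_pos: [588.8, -14.3, 214.6]
tcp_rot: [-3.14, -0.0, 1.714]
contact_force: [-0.7, 0.2, 0.1]
grip_width: 91.9
finger_force: 0.0
```

```bash
python3 - <<'E'
from h import *
go(588.5,-12,124,98.5)
for n in("side","top"):
    p,d=bot.capture(n);m=bot.camera_model(n);np.savez(f"{n}1.npz",p=p)
    q=proj(m,bot.get_obs()["tool_pos"]);print(n,q)
    if n=="side": a=p[130:260,200:330]
    else: b=p[165:295,205:335]
o=cv2.convertScaleAbs(cv2.resize(np.hstack([a,b]),None,fx=3,fy=3,interpolation=cv2.INTER_CUBIC),alpha=1.6)
cv2.imwrite("pics/c1.png",o[:,:,::-1])
E
```

```text
t 3.85 pos [588.8 -14.3 214.6] rot [-3.1403e+00 -1.0000e-04  1.7141e+00] jaw 91.9 F [-0.7  0.2  0.1] ff 0.0
shift [0.0116 0.0009 0.4529] turn [-0.0013 -0.0001 -0.0048]
side [273.04718505 182.66136852]
top [272.35818427 222.61094016]
```

View pics/c1.png

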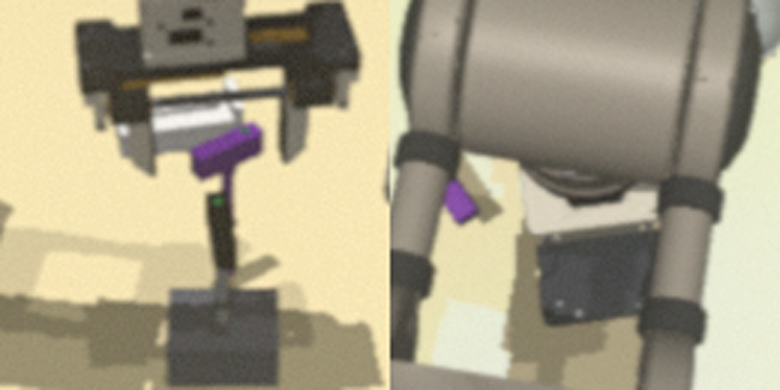

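The side crop shows the open fingers centred at column about 272.4, directly above the black bar at (273,208). The purple probe is behind it at (275,180), and the top view is blocked by the arm. I'll check the bar's x from the side edges.

```bash
python3 - <<'E'
from h import *
m=bot.camera_model("side");S=np.load("side0.npz")["p"].max(2).astype(float)
for z in(130,143,156):
    for t in (-32,):
        c=np.array([588.5,-12,0])+t*np.array([-.148,.989,0])
        print(z,[proj(m,[c[0]+s*9*.989,c[1]+s*9*.148,z]).round(1) for s in(-1,1)])
for r in range(196,222,3):
    x=np.arange(560);w=np.where((x>264)&(x<281),np.clip((100-S[r])/45,0,1),0);print(r,(w@x/w.sum()).round(2),w.sum().round(1))
E
```

```text
130 [array([271.5, 220.1]), array([279.4, 219.2])]
143 [array([271.4, 215.9]), array([279.3, 215.1])]
156 [array([271.3, 211.7]), array([279.3, 210.9])]
196 272.59 7.5
199 272.76 8.2
202 272.94 8.4
205 273.23 8.0
208 273.51 7.6
211 274.19 7.9
214 274.44 7.5
217 274.52 6.9
220 275.16 5.8
```

send_rows:
  rows:
    - {"x": 0.01, "y": -0.004, "z": 0.05, "ax": 0, "ay": 0, "az": 0, "jaw": 1}
    - {"x": 0.01, "y": -0.004, "z": 0.11, "ax": 0, "ay": 0, "az": 0, "jaw": 1}
    - {"x": 0.01, "y": -0.004, "z": 0.17, "ax": 0, "ay": 0, "az": 0, "jaw": 1}
    - {"x": 0.01, "y": -0.004, "z": 0.23, "ax": 0, "ay": 0, "az": 0, "jaw": 1}
    - {"x": 0.01, "y": -0.004, "z": 0.29, "ax": 0, "ay": 0, "az": 0, "jaw": 1}
    - {"x": 0.01, "y": -0.004, "z": 0.35, "ax": 0, "ay": 0, "az": 0, "jaw": 1}
    - {"x": 0.01, "y": -0.004, "z": 0.4, "ax": 0, "ay": 0, "az": 0, "jaw": 1}
    - {"x": 0.01, "y": -0.004, "z": 0.44, "ax": 0, "ay": 0, "az": 0, "jaw": 1}
    - {"x": 0.01, "y": -0.004, "z": 0.453, "ax": 0, "ay": 0, "az": 0, "jaw": 1}
    - {"x": 0.01, "y": -0.004, "z": 0.453, "ax": 0, "ay": 0, "az": 0, "jaw": 1}

```text
time: 5.2
tool_pos: [588.3, -12.6, 124.5]
tcp_rot: [3.141, 0.0, 1.713]
contact_force: [-0.3, -0.4, -0.2]
grip_width: 92.0
finger_force: 0.0
```

```bash
python3 - <<'E'
from h import *
go(587.5,-12,124,98.5)
p,d=bot.capture("side")
o=cv2.convertScaleAbs(cv2.resize(p[130:260,200:360],None,fx=4,fy=4,interpolation=cv2.INTER_CUBIC),alpha=1.6)
cv2.imwrite("pics/c2.png",o[:,:,::-1])
E
```

```text
t 5.2 pos [588.3 -12.6 124.5] rot [3.1414e+00 1.0000e-04 1.7134e+00] jaw 92.0 F [-0.3 -0.4 -0.2] ff 0.0
shift [ 0.0036 -0.0034  0.0027] turn [ 0.0001  0.0001 -0.0055]
```

View pics/c2.png

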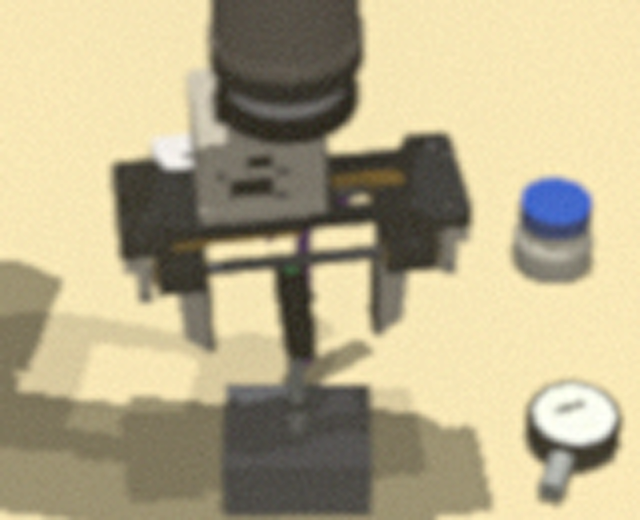

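The fingers straddle the black bar: their inner edges are at crop columns 212 and 375 and the bar is at about 295. I'll close them.

send_rows:
  rows:
    - {"x": 0, "y": 0, "z": 0, "ax": 0, "ay": 0, "az": 0, "jaw": 0}
    - {"x": 0, "y": 0, "z": 0, "ax": 0, "ay": 0, "az": 0, "jaw": -0.5}
    - {"x": 0, "y": 0, "z": 0, "ax": 0, "ay": 0, "az": 0, "jaw": -1}
    - {"x": 0, "y": 0, "z": 0, "ax": 0, "ay": 0, "az": 0, "jaw": -1}
    - {"x": 0, "y": 0, "z": 0, "ax": 0, "ay": 0, "az": 0, "jaw": -1}
    - {"x": 0, "y": 0, "z": 0, "ax": 0, "ay": 0, "az": 0, "jaw": -1}
    - {"x": 0, "y": 0, "z": 0, "ax": 0, "ay": 0, "az": 0, "jaw": -1}
    - {"x": 0, "y": 0, "z": 0, "ax": 0, "ay": 0, "az": 0, "jaw": -1}
    - {"x": 0, "y": 0, "z": 0, "ax": 0, "ay": 0, "az": 0, "jaw": -1}
    - {"x": 0, "y": 0, "z": 0, "ax": 0, "ay": 0, "az": 0, "jaw": -1}

```text
time: 6.5
tool_pos: [588.4, -12.6, 124.5]
tcp_rot: [3.141, 0.0, 1.713]
contact_force: [0.7, 0.2, -0.1]
grip_width: 17.7
finger_force: 30.0
```

```bash
python3 - <<'E'
from h import *
go(587.5,-12,294,98.5)
E
```

```text
t 6.5 pos [588.4 -12.6 124.5] rot [3.1412e+00 1.0000e-04 1.7134e+00] jaw 17.7 F [ 0.7  0.2 -0.1] ff 29.98823493719101
shift [ 0.0035 -0.0035 -0.8474] turn [ 0.0004  0.0001 -0.0055]
```

send_rows:
  rows:
    - {"x": 0, "y": 0, "z": -0.04, "ax": 0, "ay": 0, "az": 0, "jaw": -1}
    - {"x": 0, "y": 0, "z": -0.12, "ax": 0, "ay": 0, "az": 0, "jaw": -1}
    - {"x": 0, "y": 0, "z": -0.22, "ax": 0, "ay": 0, "az": 0, "jaw": -1}
    - {"x": 0, "y": 0, "z": -0.32, "ax": 0, "ay": 0, "az": 0, "jaw": -1}
    - {"x": 0, "y": 0, "z": -0.42, "ax": 0, "ay": 0, "az": 0, "jaw": -1}
    - {"x": 0, "y": 0, "z": -0.52, "ax": 0, "ay": 0, "az": 0, "jaw": -1}
    - {"x": 0, "y": 0, "z": -0.62, "ax": 0, "ay": 0, "az": 0, "jaw": -1}
    - {"x": 0, "y": 0, "z": -0.72, "ax": 0, "ay": 0, "az": 0, "jaw": -1}
    - {"x": 0, "y": 0, "z": -0.8, "ax": 0, "ay": 0, "az": 0, "jaw": -1}
    - {"x": 0, "y": 0, "z": -0.85, "ax": 0, "ay": 0, "az": 0, "jaw": -1}

```text
time: 7.75
tool_pos: [587.8, -12.6, 296.3]
tcp_rot: [3.141, 0.0, 1.713]
contact_force: [-0.6, -0.6, -1.0]
grip_width: 17.5
finger_force: 30.0
```

```bash
python3 - <<'E'
from h import *
go(581.2,287,294,98.5)
p,d=bot.capture("side")
cv2.imwrite("pics/c3.png",cv2.convertScaleAbs(cv2.resize(p[100:230,210:340],None,fx=4,fy=4,interpolation=cv2.INTER_CUBIC),alpha=1.6)[:,:,::-1])
E
```

```text
t 7.75 pos [587.8 -12.6 296.3] rot [3.1409e+00 5.0000e-04 1.7135e+00] jaw 17.5 F [-0.6 -0.6 -1. ] ff 29.987170100212097
shift [1.4875 0.1802 0.0108] turn [ 0.0007  0.0005 -0.0054]
```

View pics/c3.png

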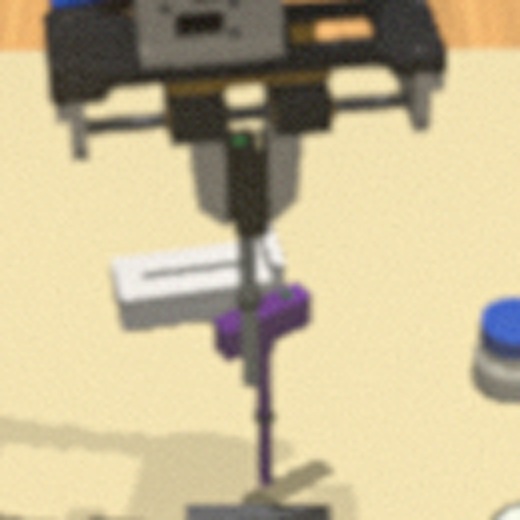

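The probe hangs upright in the fingers, with its tip at crop (250,385), which is side pixel (272.5,196).

```bash
python3 - <<'E'
from h import *
m=bot.camera_model("side");o=bot.get_obs();t=np.array(o["tool_pos"]);zt=t[2]-119.5
p,d=bot.capture("side");V=p.max(2).astype(int);print(V[184:204,266:279])
for dy in(-3,0,3): print(dy,proj(m,[t[0],t[1]+dy,zt]).round(1),"front edge",proj(m,[t[0],t[1]+dy-5,zt]).round(1),"collar",proj(m,[t[0],t[1]+dy,zt+60]).round(1))
print(onz(m,272.5,196,zt))
E
```

```text
[[ 57  57  52  53  54  60  64  64  56  53  51  52  64]
 [ 53  54  49  53  55  61  64  60  60  51  53  53  84]
 [ 50  49  53  52  54  60  61  60  57  51  50  65  99]
 [ 53  50  53  51  53  59  64  62  57  54  55  72 112]
 [ 63  53  57  62  64  59  63  64  59  52  57  84 125]
 [ 95  79  87  98  88  74  66  60  59  53  60  93 132]
 [125 117 126 130 113  86  66  61  58  56  65  95 131]
 [146 145 150 147 125  89  71  60  58  53  65  96 134]
 [151 153 152 148 123  87  67  60  59  53  64  97 132]
 [151 152 152 146 122  89  66  60  59  54  61  96 134]
 [151 153 154 146 123  87  66  60  59  55  61  96 134]
 [152 151 151 148 129 100  76  66  60  56  64  97 132]
 [151 151 152 151 142 127 110  94  73  55  59  96 131]
 [154 154 153 153 150 148 138 122  87  59  60  95 131]
 [150 153 151 150 152 153 150 132  94  61  54  90 129]
 [153 152 153 153 152 153 149 131  96  62  54  86 127]
 [153 150 152 150 153 151 150 128  96  60  55  87 128]
 [152 151 153 151 152 153 150 127  92  60  55  84 127]
 [151 151 152 151 151 152 146 120  83  56  51  76 118]
 [150 152 151 152 152 152 143 113  70  48  49  67 104]]
-3 [273.1 195.7] front edge [273.  197.2] collar [272.6 174.9]
0 [273.1 194.8] front edge [273.1 196.3] collar [272.6 174. ]
3 [273.1 193.9] front edge [273.1 195.4] collar [272.7 173.1]
[586.97750875 -16.80150855 177.69373473]
```

send_rows:
  rows:
    - {"x": 0.03, "y": 0, "z": 0, "ax": 0, "ay": 0, "az": 0, "jaw": -1}
    - {"x": 0.1, "y": 0.01, "z": 0, "ax": 0, "ay": 0, "az": 0, "jaw": -1}
    - {"x": 0.2, "y": 0.02, "z": 0, "ax": 0, "ay": 0, "az": 0, "jaw": -1}
    - {"x": 0.31, "y": 0.03, "z": 0, "ax": 0, "ay": 0, "az": 0, "jaw": -1}
    - {"x": 0.42, "y": 0.05, "z": 0, "ax": 0, "ay": 0, "az": 0, "jaw": -1}
    - {"x": 0.53, "y": 0.06, "z": 0, "ax": 0, "ay": 0, "az": 0, "jaw": -1}
    - {"x": 0.64, "y": 0.07, "z": 0, "ax": 0, "ay": 0, "az": 0, "jaw": -1}
    - {"x": 0.76, "y": 0.09, "z": 0, "ax": 0, "ay": 0, "az": 0, "jaw": -1}
    - {"x": 0.88, "y": 0.1, "z": 0, "ax": 0, "ay": 0, "az": 0, "jaw": -1}
    - {"x": 1.0, "y": 0.12, "z": 0, "ax": 0, "ay": 0, "az": 0, "jaw": -1}

```text
time: 9.1
tool_pos: [582.8, 191.1, 294.3]
tcp_rot: [-3.141, -0.0, 1.715]
contact_force: [0.5, 0.2, -1.8]
grip_width: 17.6
finger_force: 30.0
```

```bash
python3 - <<'E'
from h import *
go(578.7,283.6,296,98.5)
E
```

```text
t 9.1 pos [582.8 191.1 294.3] rot [-3.1410e+00 -2.0000e-04  1.7146e+00] jaw 17.6 F [ 0.5  0.2 -1.8] ff 29.986461997032166
shift [ 0.4605  0.046  -0.0087] turn [-0.0006 -0.0002 -0.0043]
```

send_rows:
  rows:
    - {"x": 0.1, "y": 0.01, "z": 0, "ax": 0, "ay": 0, "az": 0, "jaw": -1}
    - {"x": 0.2, "y": 0.02, "z": 0.02, "ax": 0, "ay": 0, "az": 0, "jaw": -1}
    - {"x": 0.3, "y": 0.03, "z": 0.06, "ax": 0, "ay": 0, "az": 0, "jaw": -1}
    - {"x": 0.38, "y": 0.038, "z": 0.13, "ax": 0, "ay": 0, "az": 0, "jaw": -1}
    - {"x": 0.43, "y": 0.043, "z": 0.21, "ax": 0, "ay": 0, "az": 0, "jaw": -1}
    - {"x": 0.46, "y": 0.046, "z": 0.3, "ax": 0, "ay": 0, "az": 0, "jaw": -1}
    - {"x": 0.46, "y": 0.046, "z": 0.39, "ax": 0, "ay": 0, "az": 0, "jaw": -1}
    - {"x": 0.46, "y": 0.046, "z": 0.46, "ax": 0, "ay": 0, "az": 0, "jaw": -1}
    - {"x": 0.46, "y": 0.046, "z": 0.51, "ax": 0, "ay": 0, "az": 0, "jaw": -1}
    - {"x": 0.46, "y": 0.046, "z": 0.53, "ax": 0, "ay": 0, "az": 0, "jaw": -1}

```text
time: 10.35
tool_pos: [579.5, 280.9, 187.8]
tcp_rot: [-3.141, 0.0, 1.713]
contact_force: [0.0, -0.1, -2.1]
grip_width: 17.7
finger_force: 30.0
```

```bash
python3 - <<'E'
from h import *
go(578.7,283.6,154.5,98.5)
p,d=bot.capture("side");m=bot.camera_model("side")
t=np.array(bot.get_obs()["tool_pos"]);print("tip proj",proj(m,t-[0,5,119.5]),"start pt",proj(m,[580.8,283.6,30]))
cv2.imwrite("pics/c4.png",cv2.convertScaleAbs(cv2.resize(p[100:190,220:320],None,fx=6,fy=6,interpolation=cv2.INTER_CUBIC),alpha=1.6)[:,:,::-1])
E
```

```text
t 10.35 pos [579.5 280.9 187.8] rot [-3.1408e+00  3.0000e-04  1.7130e+00] jaw 17.7 F [ 0.  -0.1 -2.1] ff 29.987656474113464
shift [ 0.0139 -0.0017  0.1664] turn [-0.0007  0.0003 -0.0058]
tip proj [272.36630218 155.91202215] start pt [273.10650747 164.85010653]
```

View pics/c4.png

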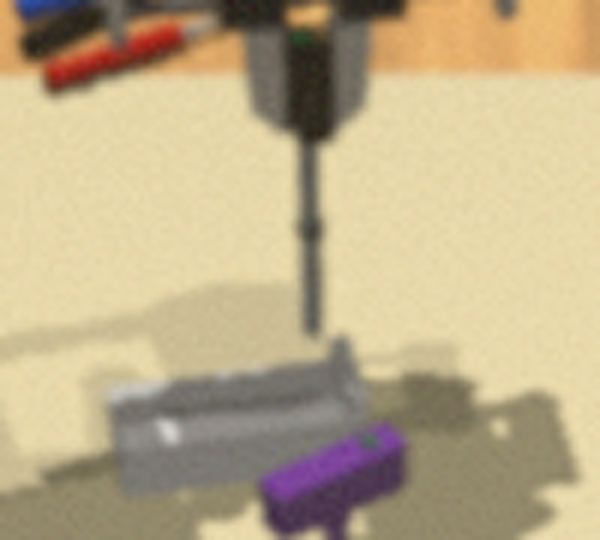

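The tip is above the block's stop end at side (272,155.5), which matches the projection. The block and notch are at about (258,167). I'll lower it to the start of the notch.

send_rows:
  rows:
    - {"x": 0.01, "y": -0.001, "z": 0.01, "ax": 0, "ay": 0, "az": 0, "jaw": -1}
    - {"x": 0.013, "y": -0.002, "z": 0.03, "ax": 0, "ay": 0, "az": 0, "jaw": -1}
    - {"x": 0.013, "y": -0.002, "z": 0.05, "ax": 0, "ay": 0, "az": 0, "jaw": -1}
    - {"x": 0.013, "y": -0.002, "z": 0.07, "ax": 0, "ay": 0, "az": 0, "jaw": -1}
    - {"x": 0.013, "y": -0.002, "z": 0.09, "ax": 0, "ay": 0, "az": 0, "jaw": -1}
    - {"x": 0.013, "y": -0.002, "z": 0.11, "ax": 0, "ay": 0, "az": 0, "jaw": -1}
    - {"x": 0.013, "y": -0.002, "z": 0.13, "ax": 0, "ay": 0, "az": 0, "jaw": -1}
    - {"x": 0.013, "y": -0.002, "z": 0.14, "ax": 0, "ay": 0, "az": 0, "jaw": -1}
    - {"x": 0.013, "y": -0.002, "z": 0.145, "ax": 0, "ay": 0, "az": 0, "jaw": -1}
    - {"x": 0.013, "y": -0.002, "z": 0.145, "ax": 0, "ay": 0, "az": 0, "jaw": -1}

```text
time: 11.65
tool_pos: [578.8, 283.7, 159.5]
tcp_rot: [3.142, 0.0, 1.713]
contact_force: [0.6, 0.9, -1.3]
grip_width: 18.2
finger_force: 30.0
```

```bash
python3 - <<'E'
from h import *
go(578.7,283.6,154.5,98.5)
p,d=bot.capture("side");m=bot.camera_model("side");print(bot.get_obs()["tool_pos"])
t=np.array(bot.get_obs()["tool_pos"]);print("tip proj",proj(m,t-[0,5,119.5]))
cv2.imwrite("pics/c5.png",cv2.convertScaleAbs(cv2.resize(p[130:190,230:300],None,fx=8,fy=8,interpolation=cv2.INTER_CUBIC),alpha=1.6)[:,:,::-1])
E
```

```text
t 11.65 pos [578.8 283.7 159.5] rot [3.1415e+00 1.0000e-04 1.7134e+00] jaw 18.2 F [ 0.6  0.9 -1.3] ff 29.98750627040863
shift [-0.0003 -0.0006  0.025 ] turn [ 0.0001  0.0001 -0.0055]
[578.85007443 283.68214771 159.57770044]
tip proj [272.34123527 163.15089367]
```

View pics/c5.png

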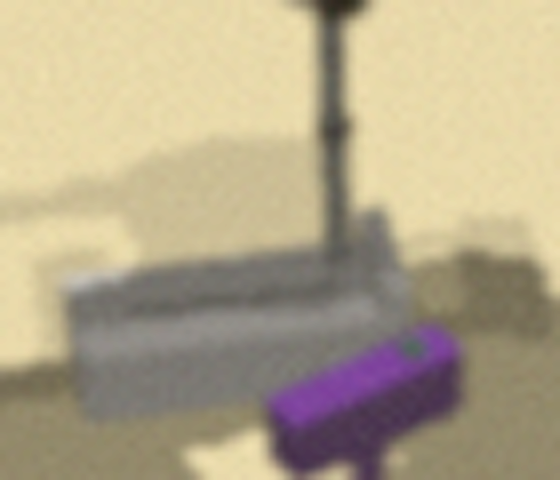

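The tip is at side (272.5,162), beside the stop and over the notch line, about 10 mm up. I'll go down 5 mm and sweep at 30 mm/s.

send_rows:
  rows:
    - {"x": -0.003, "y": 0, "z": 0.012, "ax": 0, "ay": 0, "az": 0, "jaw": -1}
    - {"x": -0.003, "y": 0, "z": 0.024, "ax": 0, "ay": 0, "az": 0, "jaw": -1}
    - {"x": -0.003, "y": 0, "z": 0.024, "ax": 0, "ay": 0, "az": 0, "jaw": -1}
    - {"x": -0.004, "y": -0.018, "z": 0.024, "ax": 0, "ay": 0, "az": 0, "jaw": -1}
    - {"x": -0.005, "y": -0.036, "z": 0.024, "ax": 0, "ay": 0, "az": 0, "jaw": -1}
    - {"x": -0.006, "y": -0.054, "z": 0.024, "ax": 0, "ay": 0, "az": 0, "jaw": -1}
    - {"x": -0.008, "y": -0.072, "z": 0.024, "ax": 0, "ay": 0, "az": 0, "jaw": -1}
    - {"x": -0.009, "y": -0.09, "z": 0.024, "ax": 0, "ay": 0, "az": 0, "jaw": -1}
    - {"x": -0.01, "y": -0.108, "z": 0.024, "ax": 0, "ay": 0, "az": 0, "jaw": -1}
    - {"x": -0.011, "y": -0.126, "z": 0.024, "ax": 0, "ay": 0, "az": 0, "jaw": -1}

```text
time: 12.95
tool_pos: [553.9, 277.8, 154.7]
tcp_rot: [3.142, 0.0, 1.713]
contact_force: [0.1, -0.6, -1.8]
grip_width: 18.0
finger_force: 30.0
```

```bash
python3 - <<'E'
from h import *
e=np.array([541.5,275.4])+39*np.array([-.979,-.205]);go(*e,154.5)
E
```

```text
t 12.95 pos [553.9 277.8 154.7] rot [3.1415e+00 1.0000e-04 1.7134e+00] jaw 18.0 F [ 0.1 -0.6 -1.8] ff 29.987753033638
shift [-0.0157 -0.2579  0.001 ]
```

send_rows:
  rows:
    - {"x": -0.001, "y": -0.018, "z": 0, "ax": 0, "ay": 0, "az": 0, "jaw": -1}
    - {"x": -0.002, "y": -0.036, "z": 0, "ax": 0, "ay": 0, "az": 0, "jaw": -1}
    - {"x": -0.003, "y": -0.054, "z": 0, "ax": 0, "ay": 0, "az": 0, "jaw": -1}
    - {"x": -0.005, "y": -0.072, "z": 0, "ax": 0, "ay": 0, "az": 0, "jaw": -1}
    - {"x": -0.006, "y": -0.09, "z": 0, "ax": 0, "ay": 0, "az": 0, "jaw": -1}
    - {"x": -0.007, "y": -0.108, "z": 0, "ax": 0, "ay": 0, "az": 0, "jaw": -1}
    - {"x": -0.008, "y": -0.126, "z": 0, "ax": 0, "ay": 0, "az": 0, "jaw": -1}
    - {"x": -0.009, "y": -0.144, "z": 0, "ax": 0, "ay": 0, "az": 0, "jaw": -1}
    - {"x": -0.01, "y": -0.162, "z": 0, "ax": 0, "ay": 0, "az": 0, "jaw": -1}
    - {"x": -0.011, "y": -0.18, "z": 0, "ax": 0, "ay": 0, "az": 0, "jaw": -1}

```text
time: 14.2
tool_pos: [518.6, 270.6, 154.7]
tcp_rot: [3.142, 0.0, 1.713]
contact_force: [-0.6, -0.4, -2.8]
grip_width: 18.1
finger_force: 30.0
```

```bash
python3 - <<'E'
from h import *
e=np.array([541.5,275.4])+39*np.array([-.979,-.205]);go(*e,154.5)
E
```

```text
t 14.2 pos [518.6 270.6 154.7] rot [3.1416e+00 1.0000e-04 1.7134e+00] jaw 18.1 F [-0.6 -0.4 -2.8] ff 29.98744636774063
shift [-0.0048 -0.0778  0.001 ]
```

send_rows:
  rows:
    - {"x": -0.001, "y": -0.018, "z": 0, "ax": 0, "ay": 0, "az": 0, "jaw": -1}
    - {"x": -0.002, "y": -0.036, "z": 0, "ax": 0, "ay": 0, "az": 0, "jaw": -1}
    - {"x": -0.003, "y": -0.054, "z": 0, "ax": 0, "ay": 0, "az": 0, "jaw": -1}
    - {"x": -0.005, "y": -0.072, "z": 0, "ax": 0, "ay": 0, "az": 0, "jaw": -1}
    - {"x": -0.005, "y": -0.08, "z": 0, "ax": 0, "ay": 0, "az": 0, "jaw": -1}
    - {"x": -0.005, "y": -0.08, "z": 0, "ax": 0, "ay": 0, "az": 0, "jaw": -1}
    - {"x": -0.005, "y": -0.08, "z": 0, "ax": 0, "ay": 0, "az": 0, "jaw": -1}
    - {"x": -0.005, "y": -0.08, "z": -0.04, "ax": 0, "ay": 0, "az": 0, "jaw": -1}
    - {"x": -0.005, "y": -0.08, "z": -0.12, "ax": 0, "ay": 0, "az": 0, "jaw": -1}
    - {"x": -0.005, "y": -0.08, "z": -0.22, "ax": 0, "ay": 0, "az": 0, "jaw": -1}

```text
time: 15.45
tool_pos: [503.3, 267.3, 200.1]
tcp_rot: [3.141, 0.0, 1.713]
contact_force: [-0.4, -0.5, -1.9]
grip_width: 17.9
finger_force: 30.0
```

```bash
python3 - <<'E'
from h import *
go(549.3,-337,305)
E
```

```text
t 15.45 pos [503.3 267.3 200.1] rot [3.1412 0.     1.7133] jaw 17.9 F [-0.4 -0.5 -1.9] ff 29.986933171749115
shift [-3.0238 -0.2013 -0.5246]
```

send_rows:
  rows:
    - {"x": -0.02, "y": 0, "z": -0.1, "ax": 0, "ay": 0, "az": 0, "jaw": -1}
    - {"x": -0.06, "y": 0, "z": -0.2, "ax": 0, "ay": 0, "az": 0, "jaw": -1}
    - {"x": -0.12, "y": 0, "z": -0.3, "ax": 0, "ay": 0, "az": 0, "jaw": -1}
    - {"x": -0.2, "y": -0.01, "z": -0.4, "ax": 0, "ay": 0, "az": 0, "jaw": -1}
    - {"x": -0.3, "y": -0.02, "z": -0.48, "ax": 0, "ay": 0, "az": 0, "jaw": -1}
    - {"x": -0.42, "y": -0.03, "z": -0.52, "ax": 0, "ay": 0, "az": 0, "jaw": -1}
    - {"x": -0.55, "y": -0.04, "z": -0.53, "ax": 0, "ay": 0, "az": 0, "jaw": -1}
    - {"x": -0.7, "y": -0.05, "z": -0.53, "ax": 0, "ay": 0, "az": 0, "jaw": -1}
    - {"x": -0.85, "y": -0.06, "z": -0.53, "ax": 0, "ay": 0, "az": 0, "jaw": -1}
    - {"x": -1.0, "y": -0.07, "z": -0.53, "ax": 0, "ay": 0, "az": 0, "jaw": -1}

```text
time: 16.7
tool_pos: [517.6, 65.8, 305.5]
tcp_rot: [3.141, 0.0, 1.713]
contact_force: [0.2, 0.4, -2.0]
grip_width: 17.8
finger_force: 30.0
```

send_rows:
  rows:
    - {"x": -0.12, "y": -0.01, "z": 0, "ax": 0, "ay": 0, "az": 0, "jaw": -1}
    - {"x": -0.22, "y": -0.02, "z": 0, "ax": 0, "ay": 0, "az": 0, "jaw": -1}
    - {"x": -0.32, "y": -0.02, "z": 0, "ax": 0, "ay": 0, "az": 0, "jaw": -1}
    - {"x": -0.42, "y": -0.03, "z": 0, "ax": 0, "ay": 0, "az": 0, "jaw": -1}
    - {"x": -0.52, "y": -0.03, "z": 0, "ax": 0, "ay": 0, "az": 0, "jaw": -1}
    - {"x": -0.62, "y": -0.04, "z": 0, "ax": 0, "ay": 0, "az": 0, "jaw": -1}
    - {"x": -0.72, "y": -0.05, "z": 0, "ax": 0, "ay": 0, "az": 0, "jaw": -1}
    - {"x": -0.82, "y": -0.05, "z": 0, "ax": 0, "ay": 0, "az": 0, "jaw": -1}
    - {"x": -0.91, "y": -0.06, "z": 0, "ax": 0, "ay": 0, "az": 0, "jaw": -1}
    - {"x": -1.0, "y": -0.07, "z": 0, "ax": 0, "ay": 0, "az": 0, "jaw": -1}

```text
time: 17.95
tool_pos: [532.3, -133.7, 304.6]
tcp_rot: [-3.141, -0.0, 1.713]
contact_force: [-0.3, 0.1, -2.1]
grip_width: 17.8
finger_force: 30.0
```

```bash
python3 - <<'E'
from h import *
go(549.3,-337,305,98.17)
E
```

```text
t 17.95 pos [ 532.3 -133.7  304.6] rot [-3.1415e+00 -1.0000e-04  1.7134e+00] jaw 17.8 F [-0.3  0.1 -2.1] ff 29.98791664838791
shift [-1.0181 -0.0602 -0.0019] turn [-0.0001 -0.0001  0.    ]
```

send_rows:
  rows:
    - {"x": -0.1, "y": -0.01, "z": 0, "ax": 0, "ay": 0, "az": 0, "jaw": -1}
    - {"x": -0.22, "y": -0.01, "z": 0, "ax": 0, "ay": 0, "az": 0, "jaw": -1}
    - {"x": -0.34, "y": -0.02, "z": 0, "ax": 0, "ay": 0, "az": 0, "jaw": -1}
    - {"x": -0.46, "y": -0.03, "z": 0, "ax": 0, "ay": 0, "az": 0, "jaw": -1}
    - {"x": -0.58, "y": -0.04, "z": 0, "ax": 0, "ay": 0, "az": 0, "jaw": -1}
    - {"x": -0.7, "y": -0.04, "z": 0, "ax": 0, "ay": 0, "az": 0, "jaw": -1}
    - {"x": -0.82, "y": -0.05, "z": 0, "ax": 0, "ay": 0, "az": 0, "jaw": -1}
    - {"x": -0.92, "y": -0.055, "z": 0, "ax": 0, "ay": 0, "az": 0, "jaw": -1}
    - {"x": -0.98, "y": -0.06, "z": 0, "ax": 0, "ay": 0, "az": 0, "jaw": -1}
    - {"x": -1.0, "y": -0.06, "z": 0, "ax": 0, "ay": 0, "az": 0, "jaw": -1}

```text
time: 19.2
tool_pos: [548.7, -333.1, 304.4]
tcp_rot: [-3.141, -0.0, 1.713]
contact_force: [0.4, 1.2, -2.3]
grip_width: 17.7
finger_force: 30.0
```

send_rows:
  rows:
    - {"x": -0.018, "y": 0, "z": 0, "ax": 0, "ay": 0, "az": 0, "jaw": -1}
    - {"x": -0.018, "y": 0, "z": 0.02, "ax": 0, "ay": 0, "az": 0, "jaw": -1}
    - {"x": -0.018, "y": 0, "z": 0.04, "ax": 0, "ay": 0, "az": 0, "jaw": -1}
    - {"x": -0.018, "y": 0, "z": 0.06, "ax": 0, "ay": 0, "az": 0, "jaw": -1}
    - {"x": -0.018, "y": 0, "z": 0.07, "ax": 0, "ay": 0, "az": 0, "jaw": -1}
    - {"x": -0.018, "y": 0, "z": 0.08, "ax": 0, "ay": 0, "az": 0, "jaw": -1}
    - {"x": -0.018, "y": 0, "z": 0.08, "ax": 0, "ay": 0, "az": 0, "jaw": -1}
    - {"x": -0.018, "y": 0, "z": 0.08, "ax": 0, "ay": 0, "az": 0, "jaw": -1}
    - {"x": -0.018, "y": 0, "z": 0.08, "ax": 0, "ay": 0, "az": 0, "jaw": -1}
    - {"x": -0.018, "y": 0, "z": 0.08, "ax": 0, "ay": 0, "az": 0, "jaw": -1}

```text
time: 20.45
tool_pos: [549.3, -335.8, 288.8]
tcp_rot: [3.142, 0.0, 1.713]
contact_force: [-0.3, -0.6, -1.5]
grip_width: 18.0
finger_force: 30.0
```

```bash
python3 - <<'E'
from h import *
go(549.3,-337,210,98.17)
t=np.array(bot.get_obs()["tool_pos"]);O=[]
for n in("side","top"):
    p,d=bot.capture(n);m=bot.camera_model(n);np.savez(f"{n}2.npz",p=p)
    tip=proj(m,t-[0,5 if n=="side" else 0,119.5]);q=proj(m,[549.3,-337,150]);print(n,"tip",tip.round(1),"neck",q.round(1))
    u,v=int(q[0])-35,int(q[1])-60;print("crop origin",u,v);O.append(p[v:v+95,u:u+70])
cv2.imwrite("pics/c6.png",cv2.convertScaleAbs(cv2.resize(np.hstack(O),None,fx=5.6,fy=5.6,interpolation=cv2.INTER_CUBIC),alpha=1.6)[:,:,::-1])
E
```

```text
t 20.45 pos [ 549.3 -335.8  288.8] rot [3.1416e+00 2.0000e-04 1.7134e+00] jaw 18.0 F [-0.3 -0.6 -1.5] ff 29.987508058547974
shift [-0.0057 -0.0009  0.394 ] turn [ 0.      0.0001 -0.    ]
side tip [248.2 321.6] neck [248.9 325.8]
crop origin 213 265
top tip [433.6 248. ] neck [430.9 248.8]
crop origin 395 188
```

View pics/c6.png

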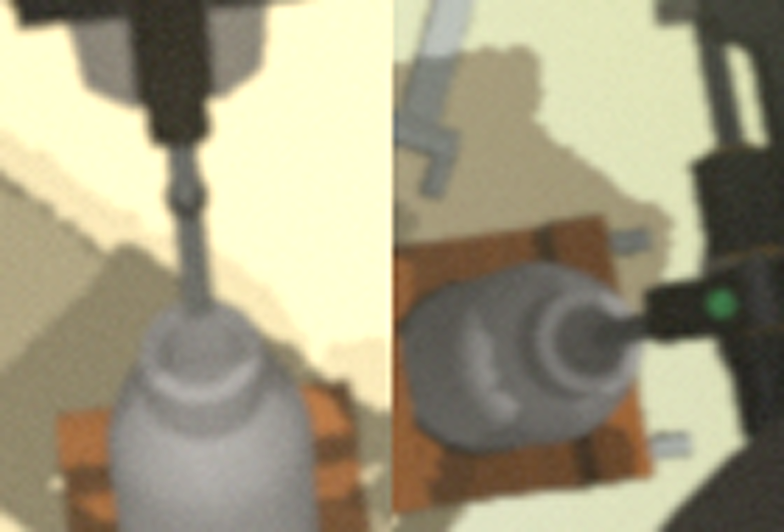

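Side crop: the tip end is at (248,320.5), just above and behind the neck opening at (249,327). In the top crop the stem end is over the bore's right half near (432.5,247.5). I'll measure these numerically.

```bash
python3 - <<'E'
from h import *
mt=bot.camera_model("top");ms=bot.camera_model("side");t=np.array(bot.get_obs()["tool_pos"])
T=np.load("top2.npz")["p"].max(2);S=np.load("side2.npz")["p"].max(2)
print("cols 420..446");print(T[240:258,420:447]);print("side rows 312-336 cols 238-261");print(S[312:338,238:262])
print("top left edge tip",proj(mt,t+[0,5,-119.5]).round(1),"hole",[proj(mt,np.array([549.3+a,-337+b,150])).round(1).tolist() for a,b in((0,13),(0,-13),(13,0),(-13,0))])
print("side hole",[proj(ms,np.array([549.3+a,-337+b,150])).round(1).tolist() for a,b in((0,13),(0,-13),(13,0),(-13,0),(0,20),(0,-20))])
E
```

```text
cols 420..446
[[ 62  61  61  59  61  68  74  74  77  77  78  77  83  84  81  86  95 100
   98  83  55  36  32  31  27  27  29]
 [ 61  57  57  61  69  73  77  78  75  78  76  77  85  93  92  93  96 100
   97  80  49  30  29  27  29  28  29]
 [ 56  56  62  69  76  76  74  73  69  67  64  69  76  87  94  96  98  98
   96  80  51  35  27  28  27  28  28]
 [ 55  57  66  73  76  74  67  62  60  58  56  57  64  75  86  91  90  91
   87  74  47  30  26  29  30  31  28]
 [ 54  62  72  76  74  67  60  56  56  53  54  52  52  56  66  74  71  67
   58  51  38  32  28  26  26  27  31]
 [ 55  65  74  76  70  62  55  54  55  54  52  52  49  47  48  50  50  44
   43  39  34  27  30  27  31  27  27]
 [ 57  67  76  74  66  57  56  54  55  51  50  49  43  45  43  44  42  41
   43  41  34  28  29  29  27  26  29]
 [ 62  73  76  72  63  55  56  54  53  51  50  45  44  42  44  42  42  44
   44  43  40  34  33  29  25  28  32]
 [ 60  71  75  70  59  55  53  54  52  52  49  44  43  43  45  43  46  48
   55  62  69  66  54  46  47  54  66]
 [ 62  72  76  71  61  55  54  53  52  53  51  47  45  46  45  50  55
[... 3113 characters left out ...]
5 107 107 108 106 100  98  97  98  98  99 103 104 110 109 107
  101  90  82  77  78  76]
 [ 76  79  90  97 105 109 109 107 106 108 106 107 107 108 111 109 106 101
   90  83  82  79  79  82]
 [ 81  81  82  87  95 102 107 110 111 111 112 111 110 108 107 105 101  92
   89  84  79  79  88  89]
 [ 88  80  80  84  87  91  97 104 106 104 107 106 103 105 100  94  92  88
   88  83  80  84  89  95]
 [ 90  87  84  84  87  87  91  93  97  98  97  96  95  96  92  90  90  88
   86  81  83  89  94  97]]
top left edge tip [431. 248.] hole [[424.5, 248.7], [437.2, 248.9], [430.6, 242.4], [431.1, 255.2]]
side hole [[249.3, 319.7], [248.6, 331.9], [256.1, 325.8], [241.7, 325.7], [249.5, 316.5], [248.4, 335.3]]
```

```bash
python3 - <<'E'
from h import *
mt=bot.camera_model("top");ms=bot.camera_model("side");t=np.array(bot.get_obs()["tool_pos"]);print(t.round(2))
pt,dt=bot.capture("top");ps,ds=bot.capture("side")
P=lambda m,d,u,v:dpt(m,d,u,v).round(1)
print("bar top (expect z",t[2]+31.5,")",[P(mt,dt,u,v) for u,v in((446,243),(449,242),(451,243),(447,245))])
print("rim top",[P(mt,dt,u,v) for u,v in((422,248),(422,250),(430,256),(425,254),(431,241))])
print("stem side, expect front y",t[1]-5,[P(ms,ds,u,v) for u,v in((247,308),(247,311),(247,314),(248,317),(247,305))])
print("rim side near (expect y bore-16)",[P(ms,ds,u,v) for u,v in((247,335),(249,335),(251,335))])
print("body front side (y=bore-35)",[P(ms,ds,u,v) for u,v in((250,355),(250,360),(250,365))])
S=ps.max(2);print(S[285:312,247])
for k in(57.5,62.5,125): print(k,proj(ms,t-[0,5,119.5-k]).round(1))
E
```

```text
[ 549.34 -335.81  288.77]
bar top (expect z 320.2696660939482 ) [array([ 545.1, -304.1,  320.2]), array([ 546.7, -308.7,  321.3]), array([ 545.1, -311.7,  321.7]), array([ 541.9, -305.7,  319.8])]
rim top [array([ 550.6, -318.9,  150.4]), array([ 546.7, -319.4,  148.4]), array([ 534.6, -334.5,  150.4]), array([ 538.7, -325.3,  148.2]), array([ 565.3, -338.2,  149. ])]
stem side, expect front y -340.8134240015908 [array([ 549.5, -340.7,  211. ]), array([ 549.1, -341.6,  203.3]), array([ 548.4, -340.2,  192.2]), array([ 549.8, -341.1,  184.2]), array([ 550.1, -341.1,  220.3])]
rim side near (expect y bore-16) [array([ 546.8, -355.9,  149.2]), array([ 550.6, -357.5,  151.9]), array([ 553.8, -355.2,  148.2])]
body front side (y=bore-35) [array([ 550.4, -370.4,  104. ]), array([ 549.8, -372.9,   89.9]), array([ 548.9, -374.1,   73.1])]
[37 39 37 37 43 59 78 90 90 83 78 73 67 65 66 61 54 53 55 62 68 69 68 68
 69 68 69]
57.5 [246.4 302.6]
62.5 [246.2 300.9]
125 [243.9 277.6]
```

```bash
python3 - <<'E'
from h import *
mt=bot.camera_model("top");ms=bot.camera_model("side");t=np.array(bot.get_obs()["tool_pos"]);z=t[2]-119.5+125
print("top bar end->tip y",onz(mt,439.7,243,z)[1]-31.6, "side bar end->tip y",onz(ms,244.5,289.9,z)[1]+31.6)
print("side collar: lower edge row ~302.2 ->", onz(ms,246.4,302.2,t[2]-119.5+57.5)[1]+7)
S0=np.load("side0.npz")["p"].max(2).astype(int);T0=np.load("top0.npz")["p"].max(2).astype(int)
print(S0[312:346,249]);print(T0[248,408:446]);print(T0[249,408:446]);print(T0[236:262,430])
print("pred side -337: outer far/near, inner far/near",[proj(ms,[549.3,-337+b,150])[1].round(1) for b in(20,-20,13,-13)])
print("pred top -337",[proj(mt,[549.3,-337+b,150])[0].round(1) for b in(20,13,-13,-20)])
E
```

```text
top bar end->tip y -334.6345122228836 side bar end->tip y -333.41933627733283
side collar: lower edge row ~302.2 -> -332.9283027214757
[150 149 149 148 149 147 144 145 134 103  80  77  77  79  77  79  75  75
  74  75  91 116 140 140 119  91  78  78  77  79  83  99 112 123]
[ 71  76  82  85  86  89  92  90  82  67  58  62  84 111 123 111  81  58
  55  54  53  52  55  56  53  54  54  63  84 111 128 130 129 131 131 131
 131 132]
[ 71  76  81  86  87  92  92  91  83  68  57  61  83 110 124 112  82  61
  56  53  55  54  54  55  53  54  55  60  82 109 126 130 131 130 131 129
 131 130]
[ 91  86  92 114 127 123  92  65  56  58  55  55  55  54  55  56  53  54
  69 103 125 123 101 100 101  97]
pred side -337: outer far/near, inner far/near [np.float64(316.5), np.float64(335.3), np.float64(319.7), np.float64(331.9)]
pred top -337 [np.float64(421.0), np.float64(424.5), np.float64(437.2), np.float64(440.7)]
```

send_rows:
  rows:
    - {"x": -0.004, "y": 0, "z": 0, "ax": 0, "ay": 0, "az": 0, "jaw": -1}
    - {"x": -0.0085, "y": -0.001, "z": 0, "ax": 0, "ay": 0, "az": 0, "jaw": -1}
    - {"x": -0.0085, "y": -0.001, "z": 0, "ax": 0, "ay": 0, "az": 0, "jaw": -1}
    - {"x": -0.0085, "y": -0.001, "z": 0.01, "ax": 0, "ay": 0, "az": 0, "jaw": -1}
    - {"x": -0.0085, "y": -0.001, "z": 0.03, "ax": 0, "ay": 0, "az": 0, "jaw": -1}
    - {"x": -0.0085, "y": -0.001, "z": 0.05, "ax": 0, "ay": 0, "az": 0, "jaw": -1}
    - {"x": -0.0085, "y": -0.001, "z": 0.065, "ax": 0, "ay": 0, "az": 0, "jaw": -1}
    - {"x": -0.0085, "y": -0.001, "z": 0.075, "ax": 0, "ay": 0, "az": 0, "jaw": -1}
    - {"x": -0.0085, "y": -0.001, "z": 0.08, "ax": 0, "ay": 0, "az": 0, "jaw": -1}
    - {"x": -0.0085, "y": -0.001, "z": 0.08, "ax": 0, "ay": 0, "az": 0, "jaw": -1}

```text
time: 21.9
tool_pos: [549.4, -337.5, 272.8]
tcp_rot: [3.142, 0.0, 1.713]
contact_force: [-0.5, -0.5, -1.4]
grip_width: 17.8
finger_force: 30.0
```

```bash
python3 - <<'E'
from h import *
go(549.2,-337.5,208,98.17)
t=np.array(bot.get_obs()["tool_pos"])
p,_=bot.capture("top");q,_=bot.capture("side");m=bot.camera_model("top");ms=bot.camera_model("side")
print("pred tip left top",proj(m,t+[0,5,-119.5]).round(1),"side front",proj(ms,t-[0,5,119.5]).round(1))
print(p.max(2)[244:253,420:442]);print(q.max(2)[314:337,241:258])
E
```

```text
t 21.9 pos [ 549.4 -337.5  272.8] rot [3.1415e+00 2.0000e-04 1.7134e+00] jaw 17.8 F [-0.5 -0.5 -1.4] ff 29.987502694129944
shift [ 0.0004 -0.0009  0.3238] turn [0.0001 0.0002 0.    ]
pred tip left top [429.2 248.6] side front [248.7 327.4]
[[ 53  64  71  78  74  67  58  54  56  55  54  54  51  57  68  76  76  59
   39  27  28  29]
 [ 55  66  76  76  69  61  56  54  54  52  53  52  49  47  51  51  51  43
   34  27  25  27]
 [ 59  68  76  75  65  57  54  54  53  48  48  45  44  46  43  43  41  38
   33  29  27  28]
 [ 61  71  75  72  62  55  55  54  51  47  43  42  41  41  42  43  42  38
   35  29  29  26]
 [ 62  72  76  71  62  54  54  53  48  47  43  44  43  43  43  44  43  44
   42  34  30  31]
 [ 60  71  76  70  60  54  52  52  50  49  44  44  46  44  44  45  49  59
   62  54  56  58]
 [ 58  69  74  72  60  54  52  53  52  51  47  47  49  50  49  52  58  70
   80  88  97 108]
 [ 55  66  74  75  66  55  52  52  50  53  53  50  50  50  53  55  64  76
   89 109 125 133]
 [ 57  59  71  75  71  62  56  53  54  52  53  52  52  49  53  58  69  78
   92 119 136 139]]
[[ 89  92 102 101  84 
[... 911 characters left out ...]
 79  82  85  82  81  79  77  82  82  87  83  84  82  82  88]
 [ 81  77  78  80  83  83  84  82  86  84  86  88  85  82  81  84  89]
 [ 79  78  76  82  85  84  86  85  86  87  86  86  84  84  84  86  89]
 [ 84  80  77  80  83  85  88  88  85  91  90  85  86  90  91  94  95]
 [ 86  85  81  81  86  89  89  88  90  89  90  92  96  97 102 103  98]
 [ 89  90  88  86  87  89  90  89  90  92  94  98 102 108 109 109 100]
 [ 93  96  99  97  96  96  96  97  98  97 101 106 109 110 107 102  93]
 [ 94 100 107 105 107 106 105 105 109 109 111 112 112 108 101  93  83]
 [ 88  95 102 105 109 110 114 112 114 113 109 107 104  98  94  87  85]
 [ 84  90  94  98 103 103 108 108 106 104 102  98  96  93  90  88  83]]
```

send_rows:
  rows:
    - {"x": -0.004, "y": -0.002, "z": 0, "ax": 0, "ay": 0, "az": 0, "jaw": -1}
    - {"x": -0.004, "y": -0.002, "z": 0.01, "ax": 0, "ay": 0, "az": 0, "jaw": -1}
    - {"x": -0.004, "y": -0.002, "z": 0.03, "ax": 0, "ay": 0, "az": 0, "jaw": -1}
    - {"x": -0.004, "y": -0.002, "z": 0.05, "ax": 0, "ay": 0, "az": 0, "jaw": -1}
    - {"x": -0.004, "y": -0.002, "z": 0.07, "ax": 0, "ay": 0, "az": 0, "jaw": -1}
    - {"x": -0.004, "y": -0.002, "z": 0.09, "ax": 0, "ay": 0, "az": 0, "jaw": -1}
    - {"x": -0.004, "y": -0.002, "z": 0.11, "ax": 0, "ay": 0, "az": 0, "jaw": -1}
    - {"x": -0.004, "y": -0.002, "z": 0.13, "ax": 0, "ay": 0, "az": 0, "jaw": -1}
    - {"x": -0.004, "y": -0.002, "z": 0.14, "ax": 0, "ay": 0, "az": 0, "jaw": -1}
    - {"x": -0.004, "y": -0.002, "z": 0.14, "ax": 0, "ay": 0, "az": 0, "jaw": -1}

```text
time: 23.25
tool_pos: [549.1, -338.4, 244.6]
tcp_rot: [-3.141, -0.0, 1.713]
contact_force: [0.2, -0.2, -2.4]
grip_width: 18.0
finger_force: 30.0
```

```bash
python3 - <<'E'
from h import *
go(549.1,-338.2,207,98.17)
O=[]
for n,u,v in(("side",213,275),("top",400,205)):
    p,d=bot.capture(n);O.append(p[v:v+80,u:u+70])
cv2.imwrite("pics/c7.png",cv2.convertScaleAbs(cv2.resize(np.hstack(O),None,fx=5.6,fy=5.6,interpolation=cv2.INTER_CUBIC),alpha=2.2)[:,:,::-1])
E
```

```text
t 23.25 pos [ 549.1 -338.4  244.6] rot [-3.1414e+00 -1.0000e-04  1.7134e+00] jaw 18.0 F [ 0.2 -0.2 -2.4] ff 29.987550973892212
shift [0.0008 0.0004 0.188 ] turn [-0.0001 -0.0001 -0.    ]
```

View pics/c7.png

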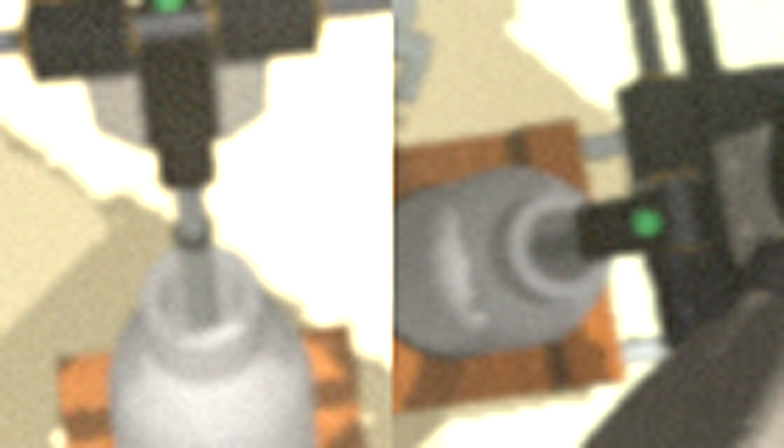

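The probe is in the neck. In the side crop the stem (column 203) sits mid-way between the rim edges (146 and 260), and nothing is touching. I'll carry on down.

send_rows:
  rows:
    - {"x": 0, "y": 0, "z": 0.015, "ax": 0, "ay": 0, "az": 0, "jaw": -1}
    - {"x": 0, "y": 0, "z": 0.035, "ax": 0, "ay": 0, "az": 0, "jaw": -1}
    - {"x": 0, "y": 0, "z": 0.06, "ax": 0, "ay": 0, "az": 0, "jaw": -1}
    - {"x": 0, "y": 0, "z": 0.085, "ax": 0, "ay": 0, "az": 0, "jaw": -1}
    - {"x": 0, "y": 0, "z": 0.11, "ax": 0, "ay": 0, "az": 0, "jaw": -1}
    - {"x": 0, "y": 0, "z": 0.13, "ax": 0, "ay": 0, "az": 0, "jaw": -1}
    - {"x": 0, "y": 0, "z": 0.15, "ax": 0, "ay": 0, "az": 0, "jaw": -1}
    - {"x": 0, "y": 0, "z": 0.165, "ax": 0, "ay": 0, "az": 0, "jaw": -1}
    - {"x": 0, "y": 0, "z": 0.175, "ax": 0, "ay": 0, "az": 0, "jaw": -1}
    - {"x": 0, "y": 0, "z": 0.18, "ax": 0, "ay": 0, "az": 0, "jaw": -1}

```text
time: 24.6
tool_pos: [549.1, -338.4, 208.7]
tcp_rot: [3.142, 0.0, 1.713]
contact_force: [-0.4, -0.6, -1.6]
grip_width: 18.1
finger_force: 30.0
```

send_rows:
  rows:
    - {"x": 0, "y": 0, "z": 0, "ax": 0, "ay": 0, "az": 0, "jaw": -1}
    - {"x": 0, "y": 0, "z": 0, "ax": 0, "ay": 0, "az": 0, "jaw": -1}
    - {"x": 0, "y": 0, "z": 0, "ax": 0, "ay": 0, "az": 0, "jaw": -1}
    - {"x": 0, "y": 0, "z": 0, "ax": 0, "ay": 0, "az": 0, "jaw": -1}
    - {"x": 0, "y": 0, "z": 0, "ax": 0, "ay": 0, "az": 0, "jaw": -1}
    - {"x": 0, "y": 0, "z": 0, "ax": 0, "ay": 0, "az": 0, "jaw": -1}
    - {"x": 0, "y": 0, "z": 0, "ax": 0, "ay": 0, "az": 0, "jaw": -1}
    - {"x": 0, "y": 0, "z": 0, "ax": 0, "ay": 0, "az": 0, "jaw": -1}
    - {"x": 0, "y": 0, "z": 0, "ax": 0, "ay": 0, "az": 0, "jaw": -1}
    - {"x": 0, "y": 0, "z": 0, "ax": 0, "ay": 0, "az": 0, "jaw": -1}

```text
time: 25.85
tool_pos: [549.1, -338.4, 208.7]
tcp_rot: [3.142, 0.0, 1.713]
contact_force: [0.5, 0.2, -1.8]
grip_width: 18.0
finger_force: 30.0
```

```bash
python3 - <<'E'
from h import *
go(549.1,-338.2,207,98.17)
ms=bot.camera_model("side");p,d=bot.capture("side");t=np.array(bot.get_obs()["tool_pos"])
print("collar axis pred",[proj(ms,t-[0,7,119.5-k]).round(1) for k in(57.5,62.5)],"stem depth pts",[dpt(ms,d,u,v).round(1) for u,v in((248,314),(248,316),(248,318))])
print(p.max(2)[308:338,239:260])
E
```

```text
t 25.85 pos [ 549.1 -338.4  208.7] rot [3.1416e+00 1.0000e-04 1.7133e+00] jaw 18.0 F [ 0.5  0.2 -1.8] ff 29.987601041793823
shift [0.001  0.0003 0.0087] turn [ 0.      0.0001 -0.    ]
collar axis pred [array([248.7, 330.7]), array([248.5, 329.2])] stem depth pts [array([ 554.1, -369.5,  235.3]), array([ 553.9, -370.4,  230.7]), array([ 553.5, -370.4,  224.9])]
[[ 74  51  29  31  32  30  30  30  31  30  31  30  34  46  70  85  90  87
   86  90 103]
 [ 78  52  37  30  35  31  30  34  30  34  35  30  35  47  70  82  86  90
   98 112 132]
 [ 73  51  35  33  33  30  37  33  31  35  34  28  31  47  68  84  87  96
  120 144 162]
 [ 77  56  41  32  29  36  33  36  36  33  34  35  36  56  70  92 108 125
  150 166 177]
 [ 77  60  43  32  31  31  28  35  33  35  31  32  48  70  98 117 139 157
  170 177 182]
 [ 81  65  49  36  34  36  34  34  35  35  34  37  56  95 127 149 168 177
  180 179 180]
 [ 86  79  64  41  32  33  33  32  33  32  32  34  54 103 138 164 175 178
  183 180 182]
 [ 89  87  71  48  34  34  35  35  35  33  32  31  54  97 138 160 169 173
  177 180 181]
 [ 88  87  75  50  35  32
[... 1233 characters left out ...]
6  79  78  75  68  62  53  48  49  54  65  77  86  86  84  88
   89  84  76]
 [ 83  90  86  82  81  82  80  69  61  61  60  62  71  82  88  87  85  90
   86  83  75]
 [ 84  86  90  90  88  85  82  75  70  68  71  67  74  80  88  88  89  89
   84  79  74]
 [ 81  88  91  88  89  87  86  81  77  75  78  77  78  86  88  89  92  87
   84  76  75]
 [ 78  83  88  89  91  89  89  87  87  87  87  89  85  88  91  90  87  84
   83  77  75]
 [ 78  81  84  89  88  92  91  92  90  92  92  92  93  90  91  90  89  83
   78  79  75]
 [ 79  81  85  87  88  88  91  91  93  91  93  91  91  90  89  88  86  82
   79  79  76]
 [ 81  83  84  83  89  89  92  89  89  90  91  90  89  90  89  86  85  82
   82  79  80]]
```

```bash
python3 -c "
from plant import bot
print(bot.close_job())"
```

```text
the job is handed in; nothing more can be done
None
```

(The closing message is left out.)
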